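# Turn the larder turntable until the red mug faces front

### The arm

A 7-joint arm with a two-finger parallel gripper is mounted at the origin on the work surface. World frame = base frame: x ahead of the robot, y to its left, z up, the work surface at z = 0. Lengths are in m, angles in rad, forces in N, time in s.
With the tool pointing down it reaches from about 0.4 to 0.85 m from the base axis. Payload 10.4 kg.
Tool frame: the origin (TCP) lies at the very end of the fingers, on their centre line; the grasp point (between the pads) lies 19 mm behind it; z points along the fingers, y is the line along which they close (so a half turn about z gives the same grasp; the last joint's range is limited). The gripper opens to 85 mm and grips with 20 to 120 N. Pads are 22 mm wide; open, the fingers measure 114 mm over their backs; the gripper's body (76 mm by 85 mm) begins 54 mm behind the grasp point. The pads swing forward as they close: fully open they stand 13 mm farther back than shut.
Start: joints at [1.211, 0.332, -0.065, 1.46, 0.022, 1.35, -0.088], TCP at [0.207, -0.59, 0.231] pointing down, gripper open.
Joint ranges: [-2.6, 2.6], [-0.5, 2.12], [-1.47, 1.34], [0.16, 2.42], [-1.27, 4.41], [0.06, 2.06], [-2.6, 2.6]. Speed limits (rad/s): [2.22, 2.22, 2.79, 2.79, 3.14, 3.14, 3.14].

### API

Orientations are given as a unit quaternion [x, y, z, w].
In Python, from workcell import * gives the robot as it stands.
- The arm moves only by the tool step_arm, never from a script. Its argument "commands" is one flat list of numbers, 7 for each row, row after row: the finger opening in mm, from 0 to 85.4, then the shift along the world's x, y, z as a fraction of full scale, then the turn, a rotation vector about the world's x, y, z as a fraction of full scale. A call has exactly 10 rows; each row is the pose to reach, as a shift and turn from the pose commanded when the call began, turning the shorter way round; what a row does not reach only later rows make up. Full scale, the value 1, is 0.6 m for a shift and pi rad for a turn. A row lasts 1/8 s, in which the tool goes at most 62.5 mm and 10.7 degrees, less where a joint would pass 70% of its speed; a pose out of reach is approached as far as the arm can. A call with a number of a shift or a turn outside -1 to 1 is refused whole. A call with a gripper value outside its range is refused whole. The fingers move at their own pace and stop on an object; "squeeze" is the grip in N (left out, the last holds). Time passes only in rows, so rows that repeat a pose let the fingers close, or fill a call up. It gives the time, the measured TCP pose, the force, the opening and the grip force at its end, in the units of the state.
- get_obs(): the state, without advancing time (a new reading comes with each control period).
- camera(name): name is "side" or "top" or "wrist"; returns the picture (420x560x3 uint8, red, green, blue); there is no depth.
- camera_params(name): a dict with "mtx" (3x3 intrinsics, pixels), "extrinsics" (4x4, takes a point from world to camera coordinates); the wrist camera has in their place "tool_from_camera" (4x4, takes a point from camera to tool coordinates, whose origin is the TCP and whose axes are the flange's). Camera axes: x right, y down, z forward; pixel columns grow to the right and rows downward; lengths in m; the calibration is good to about 2 mm. A picture is of the moment at which its call begins: read the wrist's pose just before it. camera_params takes no time and is no camera call.
- hand_in(): hands the job in; it is judged then, once.
The state is a dict: "clock": time; "joint_pos": joint angles; "joint_velocities": joint speeds; "tau": joint torques, N m; "position": TCP position; "ee_rot": TCP orientation; "ft_force": force on the tool from outside, world axes, zero at the start; "torque": the same for the moment, N m; "grip_width": opening from 0.0 (shut) to 1.0 (fully open); "grasp_force": force on a finger pad.
Only numpy, scipy, OpenCV 4.12 (cv2) and the standard library are available. Lean on these libraries where they do the work, as an engineer would, in place of code of your own. Each camera call takes 0.05 s, during which the arm holds its last target. There are 200 camera calls.

### The job

Push the wooden turntable gently round by its rim until the red enamel mug stands squarely at the front, in line with the yellow pointer, then take the hand away. Touch only the turntable: do not touch, lift or upset the mug, tub and mortar riding on it, and leave the colander, jar and reamer around it where they are.

Things in the scene. Friction and masses are not known exactly. Their poses are not given: they have to be found in the camera images.
- turntable: Wooden turntable tray, a disc 300 mm across, 12 mm thick, that spins either way without limit about its vertical centre axis; a light drag (about 1 N at the rim) stops it as soon as it is no longer pushed. Origin on the axis at the tray's underside, 22 mm above the work surface; axes turn with the tray, z up. Pegs for pushing stand on its rim (see point peg).
- peg (a point): Middle of one of six alike black upright pegs on the tray's rim, each 14 mm across and 38 mm tall (from 34 to 72 mm above the work surface). They are centred 135 mm from the axis at 30 (this one), 90, 150, 210, 270 and 330 degrees, anticlockwise seen from above, from the tray's x axis. Turns with the tray.
- foot: Fixed dark steel foot under the tray; origin on the turntable's axis at the work surface, z up. A yellow pointer, 30 mm wide, sticks out from under the tray along the foot's own -x axis to 212 mm from the axis; its upturned end (168 to 212 mm from the axis) is 22 mm high. The side with the pointer is the turntable's front.
- mug: Red enamel mug, 68 mm across, 66 mm tall, loose, standing upright in its collar on the tray with its handle towards the tray's centre. Origin at the centre of its underside, 65 mm from the turntable's axis and 34 mm above the work surface; z up.
- mug_place (a point): Centre of the mug's collar, on the top of the tray (34 mm above the work surface). Three dark wooden collars 8 mm high, centred 65 mm from the axis, keep three things in place: the mug at 180 degrees from the tray's x axis, the tub at 60, the mortar at 300. Turns with the tray.
- tub: Closed white plastic tub with a flip-top lid, 61 mm across, 57 mm tall, loose, standing in its collar on the tray. Origin at the centre of its underside.
- mortar: White ceramic mortar, 68 mm across and 46 mm tall, with its pestle resting in it (one piece, 74 mm tall in all), loose, standing in its collar on the tray. Origin at the centre of its underside.
- colander: Silver aluminium colander, 192 mm across (236 mm over its two loops, one towards the robot and one away), 85 mm tall, loose on the work surface beside the turntable. Origin at the centre of its underside.
- jar: Closed amber glass jar with a green lid, 72 mm across, 100 mm tall, loose on the work surface beside the turntable. Origin at the centre of its underside.
- reamer: Wooden citrus reamer lying on the work surface beyond the turntable, 147 mm long and 42 mm thick. Origin at the middle of its length on the work surface; it lies along its own x axis.
Mind the look-alikes: they are no part of the job. Leave any black, blue or pink look-alike of the tub alone.

How it is judged:
At the end, for the whole second after the job is handed in: The mug's centre lies within 12 mm of the line from the turntable's axis along the yellow pointer, on the pointer's side; the mug is still in its collar (within 10 mm); mug, tub and mortar stand upright (within 0.12 rad) and the turntable is at rest (y of mug in the frame of foot between -0.012 and 0.012 m and x of mug in the frame of foot below -0.05 m and distance between mug and mug_place below 0.01 m and angular speed of turntable below 0.05 rad/s and angle between each of mug, tub, mortar's own z axis and vertical below 0.12 rad and linear speed of each of mug, tub, mortar below 0.02 m/s); the robot touches nothing.
It fails at once if one of the things on the turntable is touched by the robot (contact force between any of the fingers, the arm and mug above 0.5 N or contact force between any of the fingers, the arm and tub above 0.5 N or contact force between any of the fingers, the arm and mortar above 0.5 N).
It fails at once if one of the things on the turntable is lifted or tipped (height (world z) of any of mug, tub, mortar above 0.046 m or angle between any of mug, tub, mortar's own z axis and vertical above 0.3 rad).
It fails at once if the turntable is whirled round (faster than 2 rad/s) or shoved with more than 40 N (angular speed of turntable above 2 rad/s or contact force between the fingers and turntable above 40 N).
It fails at once if the colander, jar or reamer is pushed out of its place (more than 20 mm) (distance of any of colander, jar, reamer from where it was at the start of the episode above 0.02 m).
It also fails if it takes over 56 s, if anything falls off the work surface, if the arm or the gripper's body presses on something with over 40 N, if the wrist force passes 120 N, or if a joint passes its speed limit or range.

## Working session

There is one attempt and no reset: what is moved stays moved. The work goes in short steps, Python scripts to look and compute and a tool call to move; the robot and the scene stay as the last step left them, time stands still between calls to the robot, and variables do not carry over. Pictures are saved under pics/ and viewed, at most 10 in all, crops included, and the job is handed in when it is done.

Besides the shell and the picture viewer there is one more tool, called after "Emit:" as name(argument=value, ...), one argument or row to a line, values as JSON. step_arm: Moves the arm, as the interface text tells. Its arguments: {"type":"object","properties":{"commands":{"type":"array","items":{"type":"number"}},"squeeze":{"type":"number"}},"required":["commands"]}

```bash
mkdir -p pics
python3 - <<'E'
from workcell import *
import cv2
o=get_obs();print(o['position'],o['ee_rot'],o['clock'])
for n in("top","side"):
    im=camera(n);cv2.imwrite(f'pics/{n}0.png',im[:,:,::-1]);p=camera_params(n);print(n,p['mtx'],p['extrinsics'])
E
```

```text
[ 0.20643675 -0.58951362  0.23048583] [ 9.85850632e-01  1.67624574e-01 -1.39472187e-04 -7.17529540e-04] 0.0
top [[427.11033603   0.         277.21882295]
 [  0.         427.11033603 203.9837779 ]
 [  0.           0.           1.        ]] [[ 0.02682525 -0.99959991 -0.00896845  0.00217024]
 [-0.98118756 -0.02461316 -0.19148149  0.58751502]
 [ 0.19118414  0.01393627 -0.98145525  1.0369625 ]
 [ 0.          0.          0.          1.        ]]
side [[404.7832855    0.         280.4547421 ]
 [  0.         404.7832855  216.99484105]
 [  0.           0.           1.        ]] [[-0.7077266  -0.70628017 -0.01706974  0.387535  ]
 [-0.40573645  0.42610966 -0.80858425  0.27212872]
 [ 0.5783606  -0.56533077 -0.58813275  0.71500141]
 [ 0.          0.          0.          1.        ]]
```

View pics/top0.png

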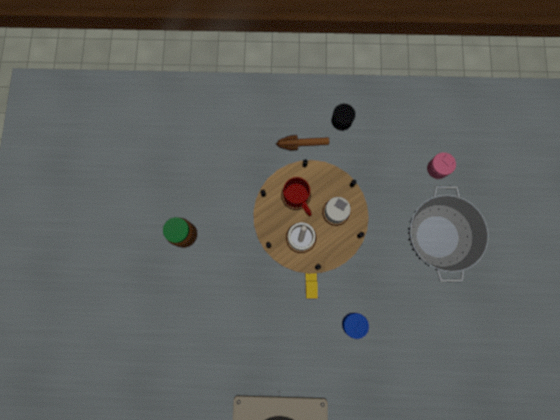

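View pics/side0.png

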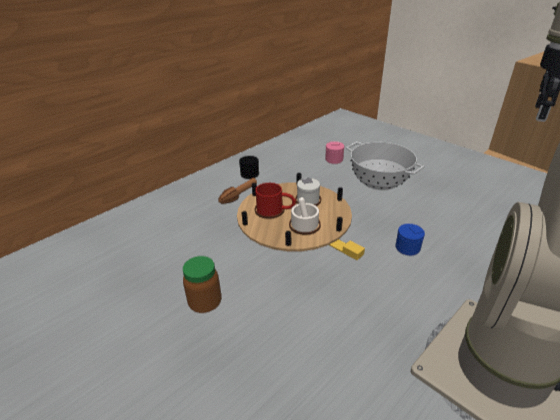

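The top view shows the turntable centred near (311,215). The mug is at (296,193), on the far left side, and the yellow pointer is at (312,287). The pegs are at (305,163), (353,183), (361,235), (318,267), (268,245) and (263,193). There is only one red mug. The tub look-alikes, blue (356,325), pink (443,165) and black (343,117), stay out of the job.

```bash
cat > h.py <<'E'
from workcell import *
import cv2, numpy as np
def ray(n,uv,z):
    p=camera_params(n);E=np.array(p['extrinsics']);K=np.array(p['mtx'])
    uv=np.atleast_2d(uv).astype(float)
    d=(E[:3,:3].T@np.linalg.inv(K)@np.c_[uv,np.ones(len(uv))].T).T
    c=-E[:3,:3].T@E[:3,3]
    return (c+d*((z-c[2])/d[:,2])[:,None])[:,:2]
def blobs(m,amin):
    n,_,s,c=cv2.connectedComponentsWithStats(m.astype(np.uint8))
    return [(c[i],s[i,4]) for i in range(1,n) if s[i,4]>=amin]
def big(m): return max(blobs(m,5),key=lambda t:t[1])[0]
def scene(im=None,n="top"):
    im=camera(n) if im is None else im
    hsv=cv2.cvtColor(im,cv2.COLOR_RGB2HSV);H,S,V=cv2.split(hsv)
    yel=(H>20)&(H<32)&(S>180)&(V>120); ptr=ray(n,big(yel),.018)[0]
    dark=V<40
    pk=[(ray(n,c,.056)[0],a) for c,a in blobs(dark,12) if a<120]
    red=((H<6)|(H>174))&(S>150)&(V>50)
    return im,ptr,pk,red
E
python3 - <<'E'
from h import *
im,ptr,pk,red=scene()
print('ptr',ptr)
P=np.array([p for p,a in pk]);print(P.round(4),[a for p,a in pk])
P=P[np.linalg.norm(P-ray('top',(311,215),.034)[0],axis=1)<.16]
from scipy.optimize import least_squares
c=least_squares(lambda c:np.linalg.norm(P-c,axis=1)-.135,P.mean(0),loss='soft_l1',f_scale=.003).x
print('c',c,'r',np.linalg.norm(P-c,axis=1),'ang',np.degrees(np.arctan2(*(P-c).T[::-1])))
f=ptr-c;print('ptr ang',np.degrees(np.arctan2(f[1],f[0])),np.linalg.norm(f))
m=ray('top',(296,191),.095)[0]-c;print('mug ang',np.degrees(np.arctan2(m[1],m[0])),np.linalg.norm(m))
for n,uv,z in(('jar',(176,231),.1),('reamerL',(278,142),.02),('reamerR',(329,141),.02),('blue',(356,325),.05),('black',(343,117),.05),('col',(449,234),.085)):print(n,ray('top',uv,z))
E
```

```text
ptr [ 0.38459582 -0.07395427]
[[ 0.6984 -0.051 ]
 [ 0.6475 -0.1755]
 [ 0.6154  0.0559]
 [ 0.5135 -0.1936]
 [ 0.4901  0.2311]
 [ 0.4825  0.0375]
 [ 0.4314 -0.0871]
 [ 0.0778  0.001 ]] [np.int32(20), np.int32(26), np.int32(17), np.int32(20), np.int32(23), np.int32(14), np.int32(14), np.int32(38)]
c [ 0.56493175 -0.06904856] r [0.13470848 0.13472403 0.13476873 0.13475567 0.13471226 0.1347223 ] ang [   7.71897211  -52.20278166   67.98696763 -112.44770167  127.75259828
 -172.31192721]
ptr ang -178.4417586596859 0.18040264574351486
mug ang 39.41285758456611 0.06328604476233772
jar [[0.5057222  0.26120559]]
reamerL [[0.7665518  0.02043275]]
reamerR [[ 0.77269763 -0.11837608]]
blue [[ 0.29289379 -0.18257146]]
black [[ 0.83040256 -0.15233703]]
col [[ 0.51739643 -0.40589184]]
```

Emit:
step_arm(
  commands=[0, 0.06, 0.08, 0, 0, 0, 0, 0, 0.12, 0.16, 0, 0, 0, 0, 0, 0.18, 0.24, 0, 0, 0, 0, 0, 0.24, 0.32, 0, 0, 0, 0, 0, 0.3, 0.4, 0, 0, 0, 0, 0, 0.36, 0.48, 0, 0, 0, 0, 0, 0.42, 0.56, 0, 0, 0, 0, 0, 0.48, 0.64, 0, 0, 0, 0, 0, 0.54, 0.72, 0, 0, 0, 0, 0, 0.6, 0.8, 0, 0, 0, 0],
  squeeze=20,
)

```text
clock: 1.4
position: [0.5674, -0.1084, 0.2313]
ee_rot: [0.986, 0.167, -0.0, 0.0]
ft_force: [1.1, -1.3, 0.2]
grip_width: -0.002
grasp_force: 0.0
```

Emit:
step_arm(
  commands=[0, 0.053, 0.082, 0, 0, 0, 0, 0, 0.106, 0.164, 0, 0, 0, 0, 0, 0.158, 0.246, 0, 0, 0, 0, 0, 0.158, 0.246, 0, 0, 0, 0, 0, 0.158, 0.246, -0.05, 0, 0, 0, 0, 0.158, 0.246, -0.1, 0, 0, 0, 0, 0.158, 0.246, -0.15, 0, 0, 0, 0, 0.158, 0.246, -0.185, 0, 0, 0, 0, 0.158, 0.246, -0.185, 0, 0, 0, 0, 0.158, 0.246, -0.185, 0, 0, 0],
)

```text
clock: 2.65
position: [0.662, 0.0376, 0.1216]
ee_rot: [0.986, 0.167, 0.001, 0.0]
ft_force: [0.8, 0.6, 0.2]
grip_width: 0.0
grasp_force: 0.0
```

Run:
```python
from h import *
print(get_obs()['position'])
a=camera('side')[120:300,180:420];b=camera('top')[120:300,200:440]
cv2.imwrite('pics/c1.png',cv2.resize(np.vstack([a,b]),None,fx=1.6,fy=1.6)[:,:,::-1])
```

```text
[0.66198109 0.03764349 0.12160017]
```

View pics/c1.png

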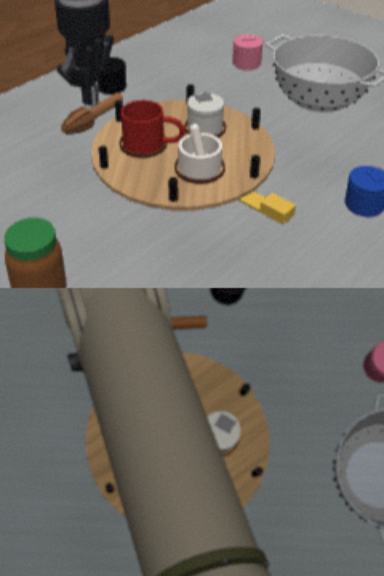

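Emit:
step_arm(
  commands=[0, 0, 0, -0.04, 0, 0, 0, 0, 0, 0, -0.08, 0, 0, 0, 0, 0, 0, -0.117, 0, 0, 0, 0, 0, 0, -0.117, 0, 0, 0, 0, -0.012, 0.007, -0.117, 0, 0, 0, 0, -0.0215, 0.0145, -0.117, 0, 0, 0, 0, -0.032, 0.0215, -0.117, 0, 0, 0, 0, -0.0425, 0.028, -0.117, 0, 0, 0, 0, -0.0535, 0.034, -0.117, 0, 0, 0, 0, -0.0535, 0.034, -0.117, 0, 0, 0],
)

```text
clock: 4.0
position: [0.6287, 0.0586, 0.0502]
ee_rot: [0.986, 0.168, -0.0, -0.0]
ft_force: [0.1, 0.3, -1.2]
grip_width: 0.001
grasp_force: 0.0
```

```bash
cat > arc.py <<'E'
import numpy as np,sys
from workcell import get_obs
a0,a1=map(float,sys.argv[1:3]);R=.143;c=np.array([.565,-.069])
o=get_obs();p=np.array(o['position'])[:2]
print(p,np.degrees(np.arctan2(*(p-c)[::-1])),np.linalg.norm(p-c),o['clock'])
f=lambda a:c+R*np.array([np.cos(np.radians(a)),np.sin(np.radians(a))])
for a in np.linspace(a0,a1,11)[1:]:print(np.round(a,1),((f(a)-f(a0))/.6).round(3))
E
python3 arc.py 63 98
python3 - <<'E'
from h import *
a=camera('side');cv2.imwrite('pics/c2.png',cv2.resize(a[120:300,180:420],None,fx=2,fy=2)[:,:,::-1])
E
```

```text
[0.62872675 0.05859637] 63.46061694422422 0.14262514589673836 4.0
66.5 [-0.013  0.006]
70.0 [-0.027  0.012]
73.5 [-0.041  0.016]
77.0 [-0.055  0.02 ]
80.5 [-0.069  0.023]
84.0 [-0.083  0.025]
87.5 [-0.098  0.026]
91.0 [-0.112  0.026]
94.5 [-0.127  0.025]
98.0 [-0.141  0.024]
```

View pics/c2.png

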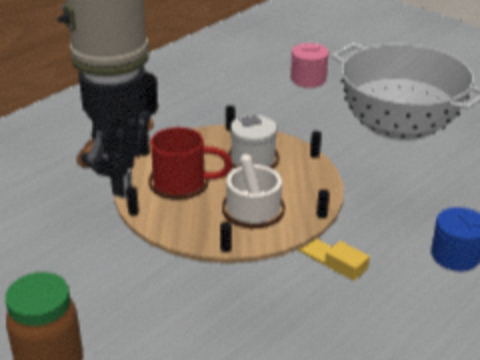

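The fingertips are at (120,180), just behind the left peg (132,200) and clear of the mug (178,160). I'll push on along the arc.

Emit:
step_arm(
  commands=[0, -0.013, 0.006, 0, 0, 0, 0, 0, -0.027, 0.012, 0, 0, 0, 0, 0, -0.041, 0.016, 0, 0, 0, 0, 0, -0.055, 0.02, 0, 0, 0, 0, 0, -0.069, 0.023, 0, 0, 0, 0, 0, -0.083, 0.025, 0, 0, 0, 0, 0, -0.098, 0.026, 0, 0, 0, 0, 0, -0.112, 0.026, 0, 0, 0, 0, 0, -0.127, 0.025, 0, 0, 0, 0, 0, -0.141, 0.024, 0, 0, 0, 0],
)

```text
clock: 5.3
position: [0.5441, 0.0723, 0.0501]
ee_rot: [0.986, 0.168, 0.0, 0.0]
ft_force: [-0.1, -0.3, 0.2]
grip_width: 0.001
grasp_force: 0.5
```

```bash
python3 arc.py 98 133
python3 - <<'E'
from h import *
a=camera('side');cv2.imwrite('pics/c3.png',cv2.resize(a[120:300,180:420],None,fx=2,fy=2)[:,:,::-1])
E
```

```text
[0.54407652 0.07234336] 98.42051079848878 0.14288364695622252 5.3
101.5 [-0.014 -0.002]
105.0 [-0.029 -0.006]
108.5 [-0.042 -0.01 ]
112.0 [-0.056 -0.015]
115.5 [-0.069 -0.021]
119.0 [-0.082 -0.028]
122.5 [-0.095 -0.035]
126.0 [-0.107 -0.043]
129.5 [-0.118 -0.052]
133.0 [-0.129 -0.062]
```

View pics/c3.png

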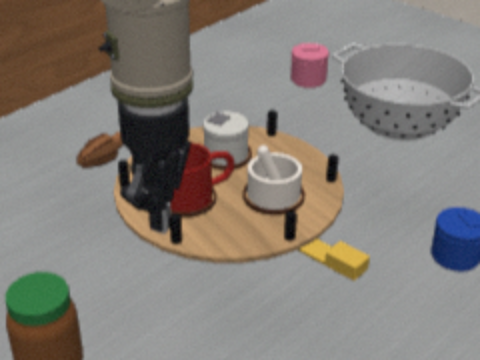

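The turntable turned with the fingers. The pushed peg is now at (176,228) and the mug, tub and mortar are upright. Continuing.

Emit:
step_arm(
  commands=[0, -0.014, -0.002, 0, 0, 0, 0, 0, -0.029, -0.006, 0, 0, 0, 0, 0, -0.042, -0.01, 0, 0, 0, 0, 0, -0.056, -0.015, 0, 0, 0, 0, 0, -0.069, -0.021, 0, 0, 0, 0, 0, -0.082, -0.028, 0, 0, 0, 0, 0, -0.095, -0.035, 0, 0, 0, 0, 0, -0.107, -0.043, 0, 0, 0, 0, 0, -0.118, -0.052, 0, 0, 0, 0, 0, -0.129, -0.062, 0, 0, 0, 0],
)

```text
clock: 6.6
position: [0.4669, 0.0349, 0.0502]
ee_rot: [0.986, 0.168, 0.0, 0.0]
ft_force: [1.1, 1.5, 0.0]
grip_width: -0.001
grasp_force: 0.7
```

```bash
python3 arc.py 133 165
```

```text
[0.46691362 0.03491985] 133.34588949282224 0.14289951840522921 6.6
136.2 [-0.009 -0.009]
139.4 [-0.018 -0.019]
142.6 [-0.027 -0.03 ]
145.8 [-0.035 -0.04 ]
149.0 [-0.042 -0.052]
152.2 [-0.048 -0.063]
155.4 [-0.054 -0.075]
158.6 [-0.059 -0.087]
161.8 [-0.064 -0.1  ]
165.0 [-0.068 -0.113]
```

Emit:
step_arm(
  commands=[0, -0.009, -0.009, 0, 0, 0, 0, 0, -0.018, -0.019, 0, 0, 0, 0, 0, -0.027, -0.03, 0, 0, 0, 0, 0, -0.035, -0.04, 0, 0, 0, 0, 0, -0.042, -0.052, 0, 0, 0, 0, 0, -0.048, -0.063, 0, 0, 0, 0, 0, -0.054, -0.075, 0, 0, 0, 0, 0, -0.059, -0.087, 0, 0, 0, 0, 0, -0.064, -0.1, 0, 0, 0, 0, 0, -0.068, -0.113, 0, 0, 0, 0],
)

```text
clock: 7.85
position: [0.4262, -0.033, 0.0501]
ee_rot: [0.986, 0.168, -0.0, 0.0]
ft_force: [0.9, 0.6, 0.1]
grip_width: 0.006
grasp_force: 0.5
```

```bash
python3 arc.py 165 190
python3 - <<'E'
from h import *
a=camera('side');cv2.imwrite('pics/c4.png',cv2.resize(a[120:300,180:420],None,fx=2,fy=2)[:,:,::-1])
E
```

```text
[ 0.42624735 -0.03304359] 165.4719284441923 0.14333583605871913 7.85
167.5 [-0.002 -0.01 ]
170.0 [-0.005 -0.02 ]
172.5 [-0.006 -0.031]
175.0 [-0.007 -0.041]
177.5 [-0.008 -0.051]
180.0 [-0.008 -0.062]
182.5 [-0.008 -0.072]
185.0 [-0.007 -0.082]
187.5 [-0.006 -0.093]
190.0 [-0.005 -0.103]
```

View pics/c4.png

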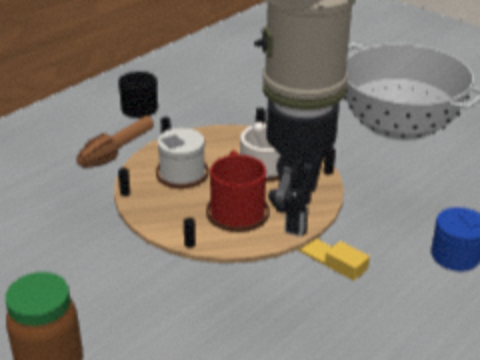

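The fingers are at (297,215), near the pointer, with the mug following at (238,190). Two visible pegs, at (189,232) and (124,181), will give the angle.

Run:
```python
from h import *
for uv in((274.5,236),(242,210.5),(262.8,182)):
    d=ray('side',uv,.053)[0]-[.565,-.069];print(np.degrees(np.arctan2(d[1],d[0])),np.linalg.norm(d))
```

```text
113.27783336018885 0.13401304757975985
52.81671834764902 0.135211268011406
-9.748125894339767 0.14807651931428983
```

```bash
python3 arc.py 165 199
```

```text
[ 0.4259515  -0.03412576] 165.92028377852824 0.1433551516556769 7.9
168.4 [-0.003 -0.014]
171.8 [-0.006 -0.028]
175.2 [-0.007 -0.042]
178.6 [-0.008 -0.056]
182.0 [-0.008 -0.07 ]
185.4 [-0.007 -0.084]
188.8 [-0.005 -0.098]
192.2 [-0.003 -0.112]
195.6 [ 0.001 -0.126]
199.0 [ 0.005 -0.139]
```

Emit:
step_arm(
  commands=[0, -0.003, -0.014, 0, 0, 0, 0, 0, -0.006, -0.028, 0, 0, 0, 0, 0, -0.007, -0.042, 0, 0, 0, 0, 0, -0.008, -0.056, 0, 0, 0, 0, 0, -0.008, -0.07, 0, 0, 0, 0, 0, -0.007, -0.084, 0, 0, 0, 0, 0, -0.005, -0.098, 0, 0, 0, 0, 0, -0.003, -0.112, 0, 0, 0, 0, 0, 0.001, -0.126, 0, 0, 0, 0, 0, 0.005, -0.139, 0, 0, 0, 0],
)

```text
clock: 9.15
position: [0.4295, -0.1165, 0.0501]
ee_rot: [0.986, 0.168, -0.0, 0.0]
ft_force: [-0.4, 0.6, -0.2]
grip_width: -0.001
grasp_force: 0.5
```

```bash
python3 arc.py 199 204
python3 - <<'E'
from h import *
im,ptr,pk,red=scene(n='side')
for p,a in pk:
    d=p-[.565,-.069]
    if np.linalg.norm(d)<.16: print(np.degrees(np.arctan2(d[1],d[0])),np.linalg.norm(d),a)
cv2.imwrite('pics/c5.png',cv2.resize(im[120:300,180:420],None,fx=2,fy=2)[:,:,::-1])
E
```

```text
[ 0.42952263 -0.1165086 ] -160.67548064756073 0.14356595425003604 9.15
199.5 [ 0.001 -0.002]
200.0 [ 0.001 -0.004]
200.5 [ 0.002 -0.006]
201.0 [ 0.003 -0.008]
201.5 [ 0.004 -0.01 ]
202.0 [ 0.004 -0.012]
202.5 [ 0.005 -0.014]
203.0 [ 0.006 -0.016]
203.5 [ 0.007 -0.017]
204.0 [ 0.008 -0.019]Traceback (most recent call last):
  File "<stdin>", line 2, in <module>
  File "h.py", line 16, in scene
    yel=(H>20)&(H<32)&(S>180)&(V>120); ptr=ray(n,big(yel),.018)[0]
                                                 ~~~^^^^^
  File "h.py", line 12, in big
    def big(m): return max(blobs(m,5),key=lambda t:t[1])[0]
                       ~~~^^^^^^^^^^^^^^^^^^^^^^^^^^^^^^
ValueError: max() iterable argument is empty
```

Run:
```python
from h import *
im=camera('side');V=im.max(2)
for c,a in blobs(V<40,8):
    d=ray('side',c,.053)[0]-[.565,-.069]
    if np.linalg.norm(d)<.2: print(c,np.degrees(np.arctan2(d[1],d[0])),np.linalg.norm(d),a)
```

```text
[281.57142857 179.35714286] -31.49515700257079 0.13775910808656386 42
[328.16666667 185.66666667] -90.44174033044136 0.13664645489417884 36
[244.68292683 197.19512195] 26.647538622822587 0.1384977388584312 41
[253.88461538 227.90384615] 87.77220347739966 0.13577857897973641 52
[308.5 236.5] 148.1340152272335 0.13157823225874277 56
```

Emit:
step_arm(
  commands=[0, 0.002, -0.007, 0, 0, 0, 0, 0, 0.005, -0.014, 0, 0, 0, 0, 0, 0.005, -0.014, 0, 0, 0, 0, 0, 0.003, -0.007, 0, 0, 0, 0, 0, 0, 0, 0, 0, 0, 0, 0, 0, 0, 0.05, 0, 0, 0, 0, 0, 0, 0.13, 0, 0, 0, 0, 0, 0, 0.22, 0, 0, 0, 0, 0, 0, 0.3, 0, 0, 0, 0, 0, 0, 0.33, 0, 0, 0],
)

```text
clock: 10.5
position: [0.4303, -0.1156, 0.2512]
ee_rot: [0.986, 0.168, 0.002, 0.001]
ft_force: [0.6, 1.0, -0.2]
grip_width: 0.0
grasp_force: 0.0
```

Emit:
step_arm(
  commands=[0, -0.02, -0.08, 0, 0, 0, 0, 0, -0.04, -0.16, 0, 0, 0, 0, 0, -0.06, -0.24, 0, 0, 0, 0, 0, -0.08, -0.32, 0, 0, 0, 0, 0, -0.1, -0.4, 0, 0, 0, 0, 0, -0.12, -0.48, 0, 0, 0, 0, 0, -0.14, -0.56, 0, 0, 0, 0, 0, -0.16, -0.6, 0, 0, 0, 0, 0, -0.16, -0.6, 0, 0, 0, 0, 0, -0.16, -0.6, 0, 0, 0, 0],
)

```text
clock: 11.75
position: [0.3343, -0.4748, 0.2481]
ee_rot: [0.986, 0.168, 0.0, -0.0]
ft_force: [0.9, 0.6, 0.5]
grip_width: 0.002
grasp_force: 0.0
```

Run:
```python
from h import *
o=get_obs();print(o['clock'],o['position'],o['joint_velocities'])
c0=np.array([.565,-.069])
im,ptr,pk,red=scene()
for p,a in pk:
    d=p-c0
    if np.linalg.norm(d)<.16: print(np.degrees(np.arctan2(d[1],d[0]))%360,np.linalg.norm(d))
d=ptr-c0;print('ptr',np.degrees(np.arctan2(d[1],d[0]))%360)
cv2.imwrite('pics/c6.png',cv2.resize(im[100:360,200:500],None,fx=2,fy=2)[:,:,::-1])
```

```text
11.75 [ 0.33425718 -0.47482839  0.24808609] [-0.00916196 -0.0083799  -0.00755248  0.00443685  0.00099046 -0.00174395
  0.00012172]
31.058357704654785 0.13530218473997077
330.9867902225121 0.13448362534350397
91.09075313742235 0.1348733837496497
270.8949026941061 0.13479249265582618
210.83309272605953 0.13438173504017728
ptr 181.62186588359407
```

View pics/c6.png

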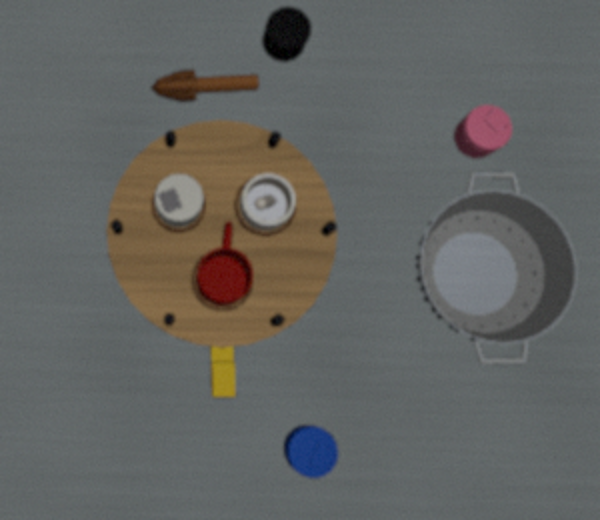

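The mug (223,277) is in line with the pointer (223,372). The pegs put it at 181.0° against the pointer's 181.6°, an error of about 1 mm. Everything is upright and the arm is clear.

```bash
python3 -c "
from workcell import *
print(hand_in())"
```

```text
the job is handed in; nothing more can be done
None
```

I turned the turntable by one of its rim pegs until the red mug stood about 1 mm off the pointer line, took the hand clear, and handed the job in at about 12 s; no verdict came back.

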